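# Blank off the leak-test stand and half-open its air valve

## Robot

A 7-joint arm with a two-finger parallel gripper is mounted at the origin on a cart in front of the work surface, level with it; the furniture and walls round the work are solid. World frame = base frame: x ahead of the robot, y to its left, z up, the work surface at z = 0. Lengths are in m, angles in rad, forces in N, time in s.
With the tool pointing down it reaches from about 0.425 to 0.925 m from the base axis. Payload 6.8 kg.
Tool frame: the origin (TCP) lies on the front face of the gripper's body, between the roots of the fingers; the fingertips stand 73 mm ahead of it and the grasp point (between the pads) lies 54 mm ahead of it (env.nose_length is the distance from the TCP to the fingertips, in m); z points along the fingers, y is the line along which they close (so a half turn about z gives the same grasp; the last joint's range is limited). The gripper opens to 85 mm and grips with 20 to 120 N. Pads are 22 mm wide; open, the fingers measure 114 mm over their backs; the gripper's body (76 mm by 85 mm) begins 54 mm behind the grasp point. The pads swing forward as they close: fully open they stand 13 mm farther back than shut.
Start: joints at [-1.22, 0.477, 0.022, 1.555, -0.011, 1.109, -0.083], TCP at [0.299, 0.605, 0.304] pointing down, gripper open.
Joint ranges: [-2.96, 2.96], [-0.34, 2.1], [-1.41, 1.46], [0.24, 2.44], [-1.37, 4.51], [0.17, 1.92], [-2.96, 2.96]. Speed limits (rad/s): [2.39, 2.39, 3.14, 3.14, 3.14, 3.14, 3.14].

## Interface

Orientations are given as a unit quaternion [w, x, y, z].
In Python, from cell import env, kin, camera, calibration, job gives the robot as it stands. The module is installed in compiled form; this text tells all that it offers. Calls block until the motion is done:
- env.reach(position, orientation): joint-space move of the TCP to a pose.
- env.movel(position, velocity=0.15, rot=None, stop_force=None): straight line of the TCP; rot=None keeps the orientation; velocity is the mean speed in m/s. With stop_force (N) it stops when the force on the tool has changed by that much, and returns True; else False.
- env.goto_joints(angles): joint-space move.
- env.grip(opening, f_grip=None): finger opening in m; f_grip is the grip in N (None keeps the last); returns when the fingers have stopped.
- env.dwell(seconds).
- kin.inverse_kinematics(position, orientation): joint angles nearest the present ones, or None.
- env.get_state(): the state.
- camera(name): name is "scene" or "top" or "wrist"; returns (picture, depth): 400x640x3 uint8, blue, green, red; 400x640 float32, m along the optical axis (not along the pixel's ray), 0 where there is no reading.
- calibration(name): a dict with "fx", "fy", "cx", "cy" (pixels), "k1" (the pictures are not rectified: a ray, as slopes to the right and down, at radius r is drawn at 1 + k1 r^2 times it, then the intrinsics apply), "rvec" (rotation vector, rad) and "tvec" (3), from world to camera coordinates, as OpenCV has them. Camera axes: x right, y down, z forward; pixel columns grow to the right and rows downward; lengths in m; the calibration is good to about 2 mm. A picture is of the moment at which its call begins: read the wrist's pose just before it. calibration takes no time and is no camera call; for the wrist camera it gives the pose at the moment of the call.
A pose or a line that the arm cannot do raises env.PlanningError and nothing moves.
- job.job_done(): hands the job in; it is judged then, once.
The state is a dict: "time": time; "qpos": joint angles; "joint_velocities": joint speeds; "joint_torque": joint torques, N m; "tcp_pos": TCP position; "orientation": TCP orientation; "force": force on the tool from outside, world axes, zero at the start; "torque": the same for the moment, N m; "opening": finger opening in m; "gripper_force": force on a finger pad.
Only numpy, scipy, OpenCV 4.12 (cv2) and the standard library are available. Lean on these libraries where they do the work, as an engineer would, in place of code of your own. Each camera call takes 0.05 s, during which the arm holds its last target. There are 200 camera calls.

## Task

Take the steel blanking plate out of the wooden storage block and slide it fully home into the inclined slot of the leak-test stand. Then turn the stand's valve handle to half open, its 45-degree mark, and leave it there with the plate still in the slot. Do not move the small kraft box or the bear-shaped stopper standing nearby.

Things in the scene. Friction and masses are not known exactly. Their poses are not given: they have to be found in the camera images.
- plate: Flat grey steel plate on edge in the wooden block, 0.2-0.4 kg, dark round seal on both faces. Origin: middle of its lower edge; z up to the grip tab, x along width, y thickness. Body 100 (x) x 8 (y) mm to z = 112 (lowest 4 mm a lead-in, 92 x 5). Grip tab 44 (x) x 12 (y) mm, z = 112 to 148. Same after a half turn about z.
- rack: Wooden storage block, fixed, 128 (x) x 90 (y) x 53 mm high, with an upright slot open at the top. Origin: centre of its underside. The slot is 104 mm (x) by 10.5 mm (y), its floor at z = 8 mm, 45 mm deep. The plate stands in it with its axes along the block's.
- stand: Leak-test stand, fixed: grey base 12 mm high, x -75 to 90, y -205 to 70 mm of its own axes; z up, -x is its front (to the robot). Carries the inclined aluminium slot block (left part, about y = -30 to 0) and a brass ball valve at x = -40, y = -160 mm (right part).
- slot: Inclined slot block, fixed on the stand. Origin: centre of the slot floor, 36 mm above the table, at stand x = 10, y = -30. z points out of the slot, 30 deg from vertical, leaning to the stand's +y, away from the valve; x along the slot (stand's x). Opening 104 (x) x 10.5 (y) mm, 62 deep; flared lips end 69 mm from the floor. Outside 132 x 39. Plate fully home: its origin here, its z along this z.
- valve (a joint): Valve handle angle, rad, about a vertical axis: 0 = closed (long end points to the stand's -x), grows counter-clockwise from above (long end swings towards the stand's -y), pi/4 = half open, pi/2 = open (stop). Stays where left, friction 0.08 N m. Black dial marks show 0, 45, 90 degrees of the long end; the 45 mark is widest.
- valve_grip (a point): Grip point of the valve handle, on its axis, 106 mm above the table; turns with it, x towards the short end. Handle: dark steel bar 12 mm thick, 30 mm high (13 mm above to 17 below this point), 80 mm long: 50 from the axis to the long end, 30 to the short. Dial plate 80 mm across lies 36 mm below.
- box: Small kraft box, 34 x 46 x 56 mm, loose bystander; origin at the centre of its underside.
- figure: Tan bear-shaped moulded stopper, 59 mm tall, loose bystander; origin at the centre of its underside.

How it is judged:
By the outcome, as a careful person would: the job done as asked, in the order asked, and still so for the second after the job is handed in, with the robot touching nothing.
It also fails if it takes over 64 s, if anything falls off the work surface, if the arm or the gripper's body presses on something with over 40 N, if the wrist force passes 120 N, or if a joint passes its speed limit or range.

## Working session

There is one attempt and no reset: what is moved stays moved. The work goes in short steps, each a Python script; the robot and the scene stay as the last script left them, time stands still between calls to the robot, and variables do not carry over. Pictures are saved under pics/ and viewed, at most 10 in all, crops included, and the job is handed in when it is done.

```bash
mkdir -p pics; ls
cat > h.py <<'E'
import numpy as np, cv2
from scipy.spatial.transform import Rotation as R
from cell import env, kin, camera, calibration, job
def cal(n):
    c=calibration(n); return {k:(np.array(v,float) if k in('rvec','tvec') else v) for k,v in c.items()}
def KD(c): return np.array([[c['fx'],0,c['cx']],[0,c['fy'],c['cy']],[0,0,1.]]), np.array([c['k1'],0,0,0,0.])
def rays(c,px):
    K,D=KD(c); u=cv2.undistortPoints(np.array(px,float).reshape(-1,1,2),K,D).reshape(-1,2)
    return np.c_[u,np.ones(len(u))]
def back(c,px,depth):  # depth along the axis
    Rm=cv2.Rodrigues(c['rvec'])[0]; P=rays(c,px)*np.asarray(depth).reshape(-1,1)
    return (P-c['tvec'].reshape(1,3))@Rm
def onz(c,px,z):
    Rm=cv2.Rodrigues(c['rvec'])[0]; o=-Rm.T@c['tvec'].ravel(); d=rays(c,px)@Rm
    return o+d*((z-o[2])/d[:,2:])
def proj(c,P):
    K,D=KD(c); return cv2.projectPoints(np.array(P,float).reshape(-1,3),c['rvec'],c['tvec'],K,D)[0].reshape(-1,2)
def cloud(c,d):
    v,u=np.nonzero(d>0); return np.c_[u,v],back(c,np.c_[u,v],d[v,u])
def wq(r): q=r.as_quat(); return [q[3],q[0],q[1],q[2]]
def down(yaw): # tool down, tool y along heading yaw in the world
    y=np.array([np.cos(yaw),np.sin(yaw),0]);z=np.array([0,0,-1.]);x=np.cross(y,z)
    return R.from_matrix(np.c_[x,y,z])
E
python3 - <<'E'
from h import *
for n in("scene","top"):
    c=cal(n);p,d=camera(n);np.savez("%s0.npz"%n,p=p,d=d)
    Rm=cv2.Rodrigues(c['rvec'])[0];print(n,c,-Rm.T@c['tvec'].ravel())
    cv2.imwrite("pics/%s0.png"%n,p)
E
```

```text
pics
scene {'fx': 467.02005085724085, 'fy': 467.02005085724085, 'cx': 325.5102962547812, 'cy': 201.55715260237488, 'k1': -0.028116036303321854, 'rvec': array([ 2.11150064, -1.18978351,  0.48038347]), 'tvec': array([-0.32199375,  0.34494209,  0.97364409])} [-0.20134942 -0.50232022  0.93689948]
top {'fx': 386.98288655198706, 'fy': 386.98288655198706, 'cx': 318.5645041061713, 'cy': 200.3890810212243, 'k1': 0.020584200256996116, 'rvec': array([ 2.11175446, -2.13064428,  0.14135245]), 'tvec': array([-0.06454194,  0.49665046,  1.08239515])} [ 0.3122823  -0.10324264  1.14639754]
```

View pics/scene0.png

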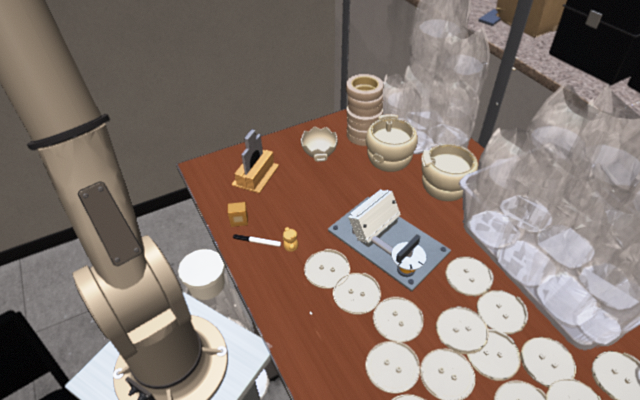

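View pics/top0.png

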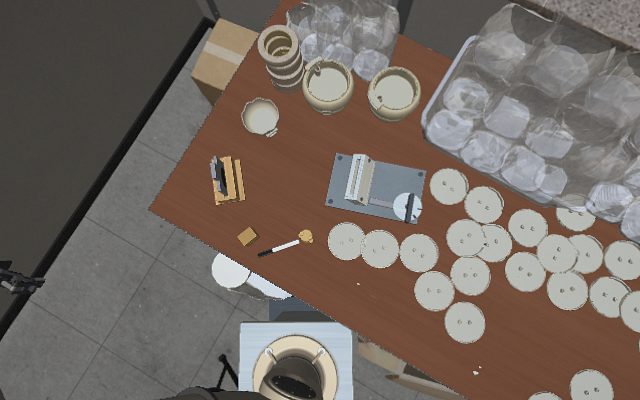

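Scene and top: plate in wooden block at top (222,175), stand around (376,187) with slot block (358,178) and valve (408,207). The box is at (247,237) and the bear at (306,236). I'll compute rough positions and then take closer wrist views.

Run:
```python
from h import *
c=cal("top");f=np.load("top0.npz");d=f['d']
pts={'tab':(219,161),'tab2':(223,190),'blk':(232,180),'box':(247,237),'bear':(306,236),'slotblk':(358,178),'valve':(408,207),'baseTL':(336,154),'baseTR':(426,166),'baseBR':(418,222),'baseBL':(327,208)}
for k,(u,v) in pts.items(): print(k,d[v,u],back(c,[(u,v)],d[v,u]).round(3))
s=env.get_state();print(s['tcp_pos'],s['orientation'],s['opening'])
w=cal("wrist");Rm=cv2.Rodrigues(w['rvec'])[0];T=R.from_quat(np.roll(s['orientation'],-1)).as_matrix()
print(w['fx'],'cam in tool',T.T@(-Rm.T@w['tvec'].ravel()-s['tcp_pos']),'\n',T.T@Rm.T)
```

```text
tab 1.094658 [[0.603 0.21  0.094]]
tab2 1.0838624 [[0.52  0.197 0.091]]
blk 1.1223811 [[0.556 0.181 0.057]]
box 1.0957105 [[0.391 0.134 0.056]]
bear 1.0927908 [[ 0.392 -0.033  0.054]]
slotblk 1.0725844 [[ 0.548 -0.18   0.095]]
valve 1.0357691 [[ 0.463 -0.31   0.115]]
baseTL 1.1696903 [[ 0.642 -0.122  0.014]]
baseTR 1.1666565 [[ 0.603 -0.392  0.003]]
baseBR 1.1410153 [[ 0.435 -0.36   0.002]]
baseBL 1.1590236 [[ 0.479 -0.093 -0.001]]
[0.29877244 0.60481633 0.30303635] [-1.22329186e-04  2.27411453e-01  9.73798426e-01 -8.01555790e-04] 0.08557548941351008
342.06941543517587 cam in tool [ 0.07803685 -0.00132978 -0.07139789] 
 [[ 3.71299136e-04 -9.53091316e-01 -3.02682681e-01]
 [ 9.99999668e-01  5.73641321e-04 -5.79595596e-04]
 [ 7.26038823e-04 -3.02682366e-01  9.53091212e-01]]
```

```bash
cat >> h.py <<'E'
def shot(name,pos,rot):
    env.reach(list(pos),wq(rot)); c=cal("wrist"); p,d=camera("wrist")
    np.savez(name+".npz",p=p,d=d,**c); cv2.imwrite("pics/%s.png"%name,p); return c,p,d
def load(name):
    f=np.load(name+".npz"); return {k:(f[k] if f[k].ndim else float(f[k])) for k in('fx','fy','cx','cy','k1','rvec','tvec')},f['p'],f['d']
E
python3 - <<'E'
from h import *
for yaw in (np.radians(98),np.radians(-82)):
  print([kin.inverse_kinematics(p,wq(down(yaw))) for p in([.55,.20,.33],[.55,.2,.2])])
for yaw in (np.radians(80),np.radians(-100)):
  print([kin.inverse_kinematics(p,wq(down(yaw))) for p in([.55,-.20,.33],)])
  st=R.from_euler('z',-10,degrees=True)*R.from_euler('x',-30,degrees=True)  # slot frame
  t=st*R.from_matrix(np.diag([1,-1,-1.]))*R.from_euler('z',0 if yaw<0 else 180,degrees=True)
  o=np.array([.555,-.2,.036]);
  for L in(.19,.3):
    print('slot',L,kin.inverse_kinematics(list(o+st.apply([0,0,L])),wq(t)))
E
```

```text
[array([-0.53620877,  0.30505087,  0.10123326,  1.75270558, -0.03432065,
        1.08554663,  1.28681618]), array([-0.49371151,  0.44860321,  0.04946224,  1.87124666, -0.02926627,
        0.82243442,  1.2812031 ])]
[array([-0.97151248,  0.35263854,  0.66704176,  1.78076839, -0.24317205,
        1.09168268, -1.65239324]), array([-0.90589772,  0.51210474,  0.60063965,  1.89917109, -0.37930806,
        0.84493379, -1.54005331])]
[array([-0.35802328,  0.37948285,  0.78757529,  1.78544537, -0.29892505,
        1.10041936,  1.92770953])]
slot 0.19 [-0.38231475  0.52493706  0.32494518  1.88630272  0.42909824  0.94289172
  1.02147691]
slot 0.3 [-0.43031338  0.41612501  0.27211076  1.78087256  0.41425053  1.17877896
  1.02298093]
[array([-0.51440293,  0.47009503,  1.04351706,  1.79323542, -0.44572799,
        1.13846267, -1.06991667])]
slot 0.19 [-0.6953762   0.63827319  0.7765579   1.90643252  0.11112434  0.85227642
 -1.82798487]
slot 0.3 [-0.81765391  0.52571506  0.82665899  1.80570748  0.14964352  1.08529995
 -1.8639064 ]
```

Run:
```python
from h import *
r=down(np.radians(98))
shot("rk1",[.57,.22,.33],r); shot("rk2",[.53,.15,.33],r)
r=down(np.radians(80))
shot("st1",[.56,-.13,.36],r); shot("st2",[.54,-.25,.36],r)
print(env.get_state()['time'])
ims=[load(n)[1] for n in("rk1","rk2","st1","st2")]
m=np.vstack([np.hstack(ims[:2]),np.hstack(ims[2:])])
cv2.imwrite("pics/m.png",cv2.resize(m,(800,500),interpolation=cv2.INTER_AREA))
```

```text
4.0917
```

View pics/m.png

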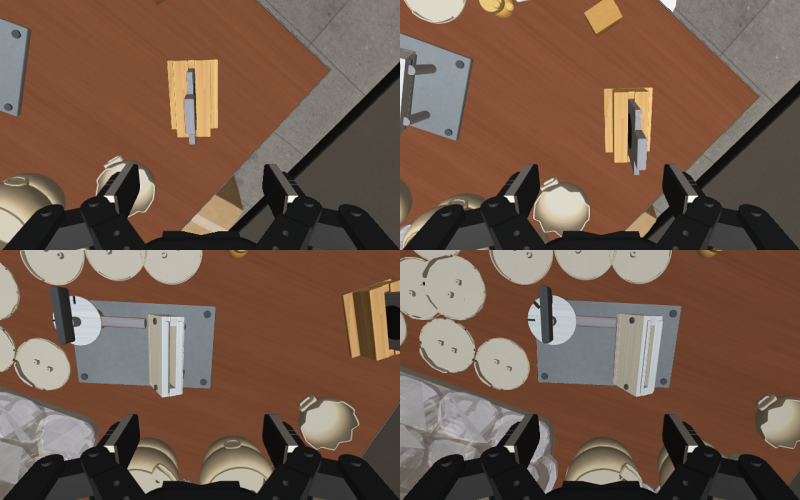

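Mosaic (0.625 scale): rk1 shows the plate tab at (190,80) to (193,140) in the block; st1 and st2 show the slot opening at about (173,350) and (651,350) and the valve handle at (62,315) and (545,315), on the dial. Now I'll fit the depth clouds.

```bash
python3 - <<'E'
from h import *
def rect(P):
    r=cv2.minAreaRect((P[:,:2]*1000).astype(np.float32)); return np.round(r[0],1),np.round(r[1],1),round(r[2],1)
def near(P,x,y,r,z0,z1): return P[(np.hypot(P[:,0]-x,P[:,1]-y)<r)&(P[:,2]>z0)&(P[:,2]<z1)]
for n in("rk1","rk2"):
    c,p,d=load(n);px,P=cloud(c,d)
    Q=near(P,.56,.2,.13,.06,.3);print(n,'top z',np.percentile(Q[:,2],[50,90,98,99.5]).round(4))
    zt=np.percentile(Q[:,2],98);T=Q[Q[:,2]>zt-.006];print(' tab',len(T),T.mean(0).round(4),rect(T))
    S=near(P,.56,.2,.13,.09,.122);T=S[S[:,2]>.113];print(' shoulder',len(T),rect(T) if len(T)>5 else'')
    B=near(P,.56,.2,.12,.045,.060);print(' block',len(B),np.median(B[:,2]),rect(B))
    B=near(P,.56,.2,.12,.01,.040);h=np.histogram(B[:,2],10,(0,.06));print(h[0])
for n in("st1","st2"):
    c,p,d=load(n);px,P=cloud(c,d)
    V=near(P,.46,-.31,.07,.08,.2);zt=np.median(V[:,2]);T=V[abs(V[:,2]-zt)<.005];print(n,'valve',zt,len(T),T.mean(0).round(4),rect(T))
    D=near(P,.46,-.31,.06,.06,.08);print(' dial',np.median(D[:,2]),rect(D),len(D))
    B=near(P,.54,-.23,.2,.008,.016);print(' base',np.median(B[:,2]),rect(B),len(B))
    B=near(P,.55,-.18,.09,.03,.2);print(' slotblk z pct',np.percentile(B[:,2],[50,90,98,99.8]).round(4),rect(B[B[:,2]>.08]))
E
python3 - <<'E'
from h import *
c,p,d=load("rk1");a=cv2.resize(p[80:240,230:390],None,fx=2.5,fy=2.5,interpolation=cv2.INTER_CUBIC)
c,p,d=load("st2");b=cv2.resize(p[80:240,320:480],None,fx=2.5,fy=2.5,interpolation=cv2.INTER_CUBIC)
e=cv2.resize(p[30:190,170:330],None,fx=2.5,fy=2.5,interpolation=cv2.INTER_CUBIC) 
cv2.imwrite("pics/crops.png",np.hstack([a,b]))
E
```

```text
rk1 top z [0.2839 0.2972 0.2994 0.2999]
 tab 1391 [0.5641 0.22   0.2968] (array([568.3, 220.4]), array([ 23.9, 113. ]), 8.2)
 shoulder 424 (array([560.2, 205.4]), array([99.4,  8.1]), 9.5)
 block 5202 0.05433001979815541 (array([561.1, 205.6]), array([128.4,  58.6]), 9.6)
[  0 475  15  15   9  12   9   0   0   0]
rk2 top z [0.2812 0.2969 0.2994 0.2999]
 tab 1389 [0.5241 0.1477 0.2968] (array([528.3, 149. ]), array([ 23.8, 113.5]), 8.0)
 shoulder 434 (array([560.1, 205.4]), array([99.6,  8.4]), 9.6)
 block 3981 0.05423655037512175 (array([560.8, 205.6]), array([128.1,  58.8]), 9.6)
[  0 380  65  76  59  77  60   0   0   0]
st1 valve 0.11536022577254902 1245 [ 0.4577 -0.314   0.1173] (array([ 459.5, -316.7]), array([13.3, 79.8]), 79.3)
 dial 0.07144280805619757 (array([ 470.9, -316.1]), array([73.5, 76.4]), 28.3) 2993
 base 0.013408466964903073 (array([ 486.8, -255.2]), array([327.3, 256. ]), 77.8) 18983
 slotblk z pct [0.088  0.1003 0.1042 0.1052] (array([ 551.9, -180.9]), array([ 48.2, 132.6]), 77.2)
st2 valve 0.11917922915885468 1297 [ 0.458  -0.3164  0.1195] (array([ 459.2, -317.7]), array([13. , 79.6]), 78.7)
 dial 0.07148082208019997 (array([ 470.1, -319.8]), array([77.9, 80.2]), 1.3) 3431
 base 0.013378326357547841 (array([ 487.1, -255.5]), array([327.7, 256.2]), 77.9) 16442
 slotblk z pct [0.086  0.0998 0.104  0.1049] (array([ 551.5, -181.4]), array([ 49. , 132.4]), 77.1)
```

View pics/crops.png

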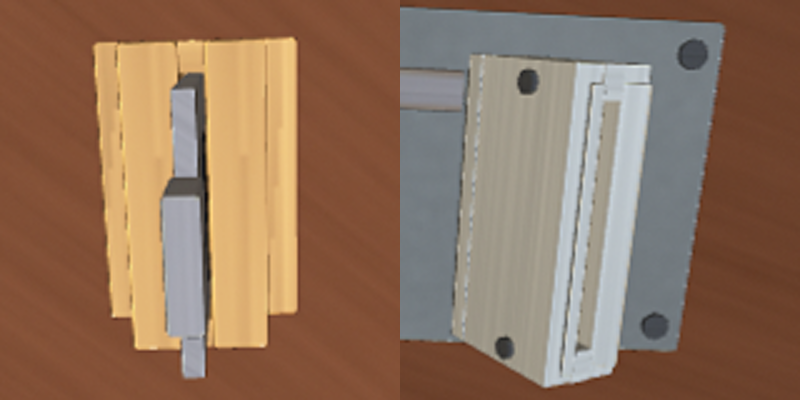

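The left crop shows the plate upright in the block, shoulder and tab clear; the right one shows the slot opening (crop 600,100 to 585,350) and its two faces. Next: plane-fit the slot block and refine the tab, base and valve.

```bash
cat > fit.py <<'E'
from h import *
from scipy.optimize import least_squares
def rect(P):
    r=cv2.minAreaRect((P[:,:2]*1000).astype(np.float32)); return np.round(r[0],1),np.round(r[1],1),round(r[2],1)
def near(P,x,y,r,z0,z1): return P[(np.hypot(P[:,0]-x,P[:,1]-y)<r)&(P[:,2]>z0)&(P[:,2]<z1)]
if __name__=="__main__":
  for n in("rk1","rk2"):
    c,p,d=load(n);px,P=cloud(c,d);L=R.from_euler('z',-9.6,degrees=True).apply(P-[.561,.2056,.008])
    T=L[(abs(L[:,0])<.04)&(abs(L[:,1])<.03)&(L[:,2]>.13)&(L[:,2]<.165)]
    t=T[T[:,2]>.145];print(n,'tab',len(t),np.median(t[:,2]).round(4),rect(t));
    S=L[(abs(L[:,0])<.06)&(abs(L[:,1])<.02)&(L[:,2]>.1)&(L[:,2]<.118)&(abs(L[:,0])>.026)];s=S[S[:,2]>.109];print(' shoulder',np.median(s[:,2]),rect(s))
  for n in("st1","st2"):
    c,p,d=load(n);m=np.zeros(d.shape,np.uint8);px,P=cloud(c,d);A=np.zeros(d.shape+(3,));A[px[:,1],px[:,0]]=P
    m=((A[...,2]>.009)&(A[...,2]<.017)&(np.hypot(A[...,0]-.54,A[...,1]+.25)<.19)).astype(np.uint8)
    m=cv2.morphologyEx(m,cv2.MORPH_OPEN,np.ones((5,5)));k,l,s,_=cv2.connectedComponentsWithStats(m);i=1+np.argmax(s[1:,4]);print(n,'base',rect(A[l==i]),s[i,4])
    # slot block planes via normals
    r=R.from_euler('z',-12.5,degrees=True)*R.from_euler('x',-30,degrees=True)
    L=r.inv().apply(P-[.555,-.2,.036]);B=L[(abs(L[:,0])<.09)&(L[:,2]>.0)&(L[:,2]<.1)&(abs(L[:,1])<.06)]
    for ax in(1,2):
        h,e=np.histogram(B[:,ax],120,(-.06,.1));j=np.argmax(h);pk=B[abs(B[:,ax]-e[j]-.0006)<.002]
        for _ in range(3):
            A_=np.c_[pk[:,[0,3-ax]],np.ones(len(pk))];co=np.linalg.lstsq(A_,pk[:,ax],rcond=None)[0]
            pk=B[abs(B[:,ax]-np.c_[B[:,[0,3-ax]],np.ones(len(B))]@co)<.0012]
        print(' axis',ax,'peak',e[j].round(4),'tilt deg (x,other)',np.degrees(co[:2]).round(2),'off',co[2].round(4),len(pk),'x range',np.percentile(pk[:,0],[.3,99.7]).round(4),'other range',np.percentile(pk[:,3-ax],[.3,99.7]).round(4))
E
python3 fit.py
```

```text
rk1 tab 918 0.1493 (array([-0.9, -0.1]), array([12.1, 43.5]), 89.7)
 shoulder 0.1132307978195237 (array([-0.9, -0.1]), array([ 8.1, 99.4]), 89.8)
rk2 tab 803 0.1491 (array([-0.7, -0.1]), array([44.6, 12.3]), 0.4)
 shoulder 0.11313538890229902 (array([-0.9, -0. ]), array([99.6,  8.4]), 0.0)
st1 base (array([ 545.2, -306.8]), array([147.3, 118.3]), 77.4) 9230
 axis 1 peak -0.0253 tilt deg (x,other) [-0.05  0.24] off -0.0248 2356 x range [-0.0733  0.0574] other range [0.0003 0.0616]
 axis 2 peak 0.06 tilt deg (x,other) [-0.05  0.37] off 0.0606 1633 x range [-0.0734  0.0583] other range [-0.025   0.0137]
st2 base (array([ 545.6, -303.3]), array([155.7, 118.6]), 77.7) 9631
 axis 1 peak -0.0253 tilt deg (x,other) [-0.12  0.13] off -0.0246 4318 x range [-0.0732  0.0575] other range [0.0002 0.0614]
 axis 2 peak 0.06 tilt deg (x,other) [-0.05  0.72] off 0.0607 1513 x range [-0.0734  0.0582] other range [-0.0255  0.0134]
```

```bash
cat >> h.py <<'E'
# poses measured (z by text; the wrist depth reads 1.3 mm high everywhere)
rkR=R.from_euler('z',9.6,degrees=True); plate=np.array([.561,.2056,.008])+rkR.apply([-.00085,-.0001,0])
stY=-12.57
slR=R.from_euler('z',stY,degrees=True)*R.from_euler('x',-30,degrees=True)
slot=np.array([.5463,-.2035,.0361]); valve=np.array([.4692,-.3193,.106])
GR=.187   # TCP above plate origin in the grasp
toolS=slR*R.from_matrix(np.diag([-1,1.,-1]))
def tcpS(L,dx=0,dy=0): return list(slot+slR.apply([dx,dy,L+GR]))
def st(msg=''):
    s=env.get_state(); print(msg,'t',round(s['time'],2),'tcp',np.round(s['tcp_pos'],4),'F',np.round(s['force'],1),'op',round(s['opening'],4),'gf',round(float(np.max(s['gripper_force'])),1)); return s
E
python3 - <<'E'
from h import *
print(toolS.as_matrix().round(2), kin.inverse_kinematics(tcpS(.13),wq(toolS)))
rt=down(np.radians(99.6)); x,y=plate[:2]
env.grip(.045,60); env.reach([x,y,.28],wq(rt)); st('above')
print(env.movel([x,y,.008+GR],.1,stop_force=10)); st('at')
env.grip(0.0,60); st('gripped')
f0=env.get_state()['force']
print(env.movel([x,y,.008+GR+.02],.05,stop_force=20)); st('up20')
env.movel([x,y,.37],.2); st('lifted')
cc,p,d=None,*camera("scene"); cv2.imwrite("pics/l.png",cv2.resize(p[40:290,200:460],None,fx=2.3,fy=2.3))
E
```

```text
[[-0.98  0.19 -0.11]
 [ 0.22  0.85 -0.49]
 [ 0.   -0.5  -0.87]] [-0.51761358  0.41957955  0.38827496  1.75939013  0.35515627  1.20962778
  1.04302833]
above t 6.26 tcp [0.561  0.2034 0.2803] F [-0.5  0.5 -0. ] op 0.0451 gf 0.0
False
at t 7.26 tcp [0.5606 0.2055 0.1956] F [-0.7  0.1  0.4] op 0.0448 gf 0.0
gripped t 7.65 tcp [0.5607 0.2056 0.1957] F [0.6 1.4 3.5] op 0.0114 gf 59.2
False
up20 t 8.2 tcp [0.56   0.2053 0.215 ] F [ 0.4 -0.8 -2.5] op 0.0113 gf 58.4
lifted t 9.12 tcp [0.5595 0.2051 0.3685] F [-0.6  0.1 -3.7] op 0.011 gf 58.4
```

View pics/l.png

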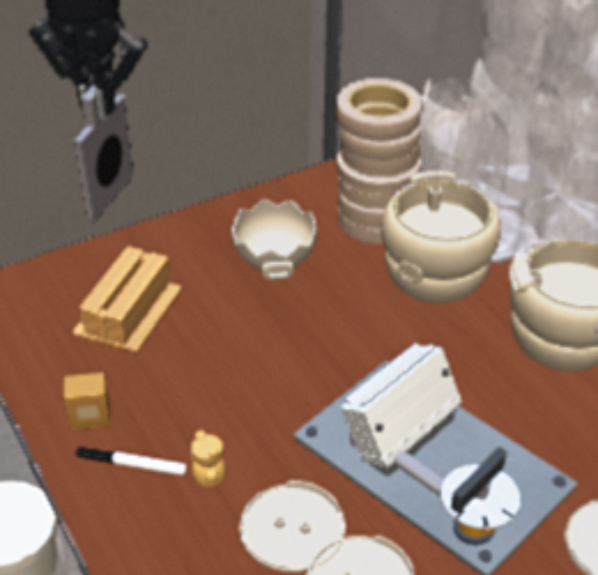

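The crop shows the plate hanging clear of the block at (105,155), with box and bear untouched. Next is the pre-insert pose and a staged insertion.

```bash
cat >> h.py <<'E'
def stS(m):
    s=st(m); e=slR.inv().apply(np.array(s['tcp_pos'])-slot); r=(toolS.inv()*R.from_quat(np.roll(s['orientation'],-1))).as_rotvec(degrees=True)
    print('   slot xyL mm',((e-[0,0,GR])*1000).round(2),'rot deg',r.round(2),'F slot',slR.inv().apply(s['force']).round(1)); return e
E
python3 - <<'E'
from h import *
env.reach(tcpS(.13),wq(toolS)); env.dwell(.3); stS('pre')
c,p,d=None,*camera("scene"); a=p[120:300,300:470]
cw=cal("wrist");p,d=camera("wrist"); np.savez("ins.npz",p=p,d=d,**cw)
cv2.imwrite("pics/pre.png",np.hstack([cv2.resize(a,(378,400)),cv2.resize(p[:,100:540],(422,400))]))
E
```

```text
pre t 10.57 tcp [ 0.5809 -0.0482  0.3108] F [ 0.3  0.6 -3.1] op 0.0112 gf 58.5
   slot xyL mm [1.0000e-02 4.7000e-01 1.3049e+02] rot deg [-0.04 -0.05 -0.04] F slot [ 0.1  2.1 -2.4]
```

View pics/pre.png

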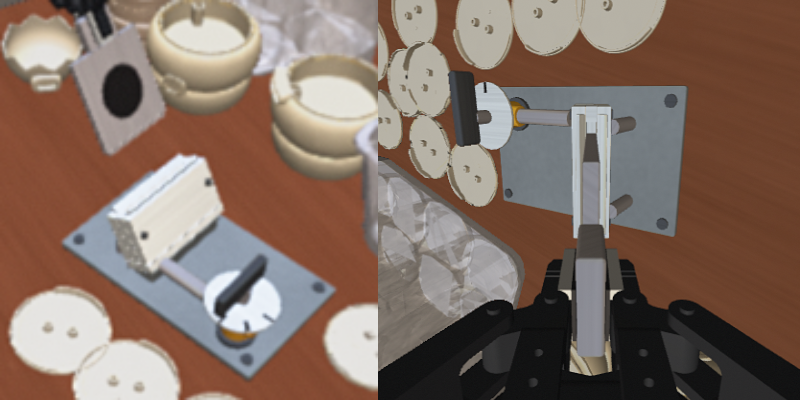

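Scene half: the plate is up and tilted over the slot. Wrist half: the plate lines up with the opening, both at about x = 590. Inserting.

Run:
```python
from h import *
for L,v in((.075,.1),(.06,.03),(.045,.03)):
    h=env.movel(tcpS(L),v,stop_force=15); stS('L%.3f %s'%(L,h))
    if h: break
```

```text
L0.075 False t 11.38 tcp [ 0.5752 -0.0754  0.2633] F [-0.6  0.9 -3.2] op 0.0109 gf 58.5
   slot xyL mm [ 0.35  0.1  75.43] rot deg [-0.02 -0.04  0.  ] F slot [-0.8  2.3 -2.4]
L0.060 False t 12.03 tcp [ 0.5732 -0.083   0.25  ] F [ 0.  -0.6 -3.4] op 0.0114 gf 58.5
   slot xyL mm [5.000e-02 2.000e-02 5.997e+01] rot deg [0. 0. 0.] F slot [ 0.1  1.2 -3.2]
L0.045 False t 12.68 tcp [ 0.5716 -0.0903  0.237 ] F [-0.7  0.1 -2.8] op 0.0113 gf 58.5
   slot xyL mm [2.000e-02 2.000e-02 4.496e+01] rot deg [ 0.  0. -0.] F slot [-0.7  1.3 -2.5]
```

No contact at all so far; going on to the floor.

Run:
```python
from h import *
h=env.movel(tcpS(.008),.04,stop_force=15); stS('L8 %s'%h)
h=env.movel(tcpS(-.006),.015,stop_force=20); stS('floor %s'%h)
```

```text
L8 False t 13.75 tcp [ 0.5678 -0.1081  0.2052] F [-0.6 -0.3 -2.7] op 0.0111 gf 58.5
   slot xyL mm [0.2  0.11 8.29] rot deg [-0.02 -0.03 -0.  ] F slot [-0.5  1.  -2.6]
floor True t 14.34 tcp [ 0.5672 -0.111   0.1986] F [0.7 2.1 3.6] op 0.0115 gf 59.6
   slot xyL mm [0.3  0.84 1.16] rot deg [-0.05 -0.04 -0.04] F slot [0.2 0.1 4.2]
```

Run:
```python
from h import *
env.grip(.04); stS('open'); 
env.movel(tcpS(.07),.15)
env.grip(0.0,30); stS('back')
n=env.nose_length; print(n)
h=env.movel(tcpS(.148+n-GR+.006),.1,stop_force=15); print(h)
h=env.movel(tcpS(.148+n-GR-.004),.015,stop_force=15); e=stS('press %s'%h); print('origin L by press',(e[2]-n-.148)*1000)
env.movel(tcpS(.09),.15)
cw=cal("wrist");p,d=camera("wrist"); np.savez("aft.npz",p=p,d=d,**cw)
px,P=cloud(cw,d);L=slR.inv().apply(P-slot)
for lo,hi,w in((.09,.125,.06),(.135,.16,.03)):
    T=L[(abs(L[:,0])<w)&(abs(L[:,1])<.02)&(L[:,2]>lo)&(L[:,2]<hi)]; h,ed=np.histogram(T[:,2],35,(lo,hi)); print(len(T),ed[np.argmax(h)].round(4),np.median(T[T[:,2]>ed[np.argmax(h)]-.001],0).round(4) if len(T) else'')
T=L[(abs(L[:,0])<.07)&(abs(L[:,1])<.021)&(L[:,2]>.055)&(L[:,2]<.075)];h,ed=np.histogram(T[:,2],40,(.055,.075));print(h)
a,_=camera("scene");a=a[120:300,300:470]
cv2.imwrite("pics/aft.png",np.hstack([cv2.resize(a,(378,400)),cv2.resize(p[:,100:540],(422,400))]))
```

```text
open t 14.73 tcp [ 0.5664 -0.1112  0.1978] F [ 0.3 -0.1  0.3] op 0.0399 gf 0.0
   slot xyL mm [-0.49  0.98  0.31] rot deg [-0.03  0.06 -0.06] F slot [ 0.3 -0.1  0.2]
back t 15.82 tcp [ 0.5741 -0.0782  0.2584] F [-0.1 -0.1 -0.5] op 0.0002 gf 0.0
   slot xyL mm [-9.000e-02 -3.000e-02  6.972e+01] rot deg [-0.03  0.07 -0.07] F slot [-0.   0.1 -0.5]
0.0726
False
press True t 16.75 tcp [ 0.5708 -0.0954  0.2276] F [-0.6  1.2  5.7] op 0.0002 gf 2.8
   slot xyL mm [ 0.37  0.25 34.22] rot deg [-0.06 -0.01 -0.09] F slot [-0.8 -1.9  5.5]
origin L by press 0.617906652648964
550 0.113 [-0.0327  0.0008  0.1132]
1197 0.1486 [-0.003   0.0007  0.1489]
[  1   2   1   1   3   1   1   3   1   0   2   2  29 127 277 442 511 348
 213 109 104  85  74  99  94 104 133 221 269 304 310 253 148  57  21   4
   2   2   0   0]
```

View pics/aft.png

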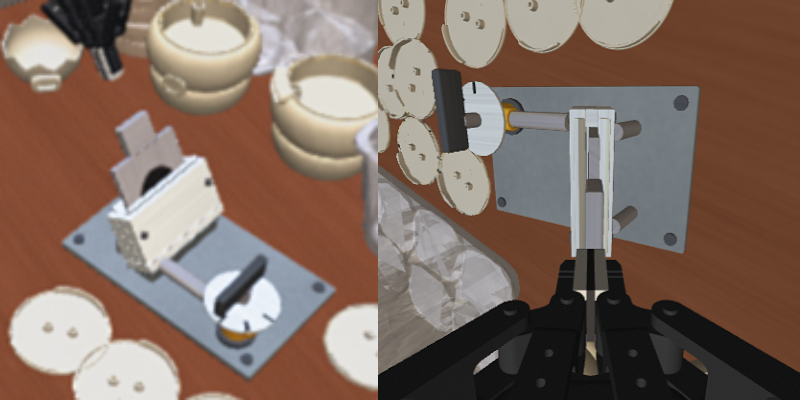

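The plate is home: its shoulder reads 43.3 mm above the lips (43 nominal), and the press stopped at 0.6 mm. Next the valve: handle angle and IK.

Run:
```python
from h import *
import fit
for n in("st1","st2","aft"):
    c,p,d=load(n);px,P=cloud(c,d);V=P[(np.hypot(P[:,0]-.46,P[:,1]+.318)<.06)&(P[:,2]>.116)&(P[:,2]<.126)];print(n,len(V),np.median(V[:,2]),fit.rect(V))
for off in(0,-180):
    print(off,[np.round(kin.inverse_kinematics([valve[0],valve[1],z],wq(down(np.radians(90+stY+a+off)))),2) for z,a in((.3,0),(.16,0),(.16,45),(.16,50))])
```

```text
st1 1295 0.11984680509060729 (array([ 459.6, -316.7]), array([13.2, 79.6]), 79.3)
st2 1242 0.11982011945170667 (array([ 459.2, -317.5]), array([12.4, 79.6]), 78.5)
aft 823 0.1195909363875669 (array([ 460.1, -316.6]), array([13.3, 79.6]), 78.8)
0 [array([ 0.08,  0.33,  0.51,  1.85, -0.19,  1.01,  2.02]), array([ 0.31,  0.49,  0.23,  1.95, -0.17,  0.72,  1.99]), array([ 0.39,  0.48,  0.13,  1.94, -0.09,  0.72,  2.71]), array([ 0.41,  0.48,  0.11,  1.94, -0.07,  0.72,  2.78])]
-180 [array([-0.39,  0.63,  1.28,  1.87, -0.66,  1.16, -0.65]), array([-0.32,  0.94,  1.26,  1.98, -1.05,  1.09, -0.36]), array([-0.03,  0.58,  0.69,  1.97, -0.52,  0.78, -0.04]), array([-0.01,  0.57,  0.67,  1.97, -0.5 ,  0.77,  0.03])]
```

Run:
```python
from h import *
y0=90+stY
def V(a): return wq(down(np.radians(y0+a)))
env.movel(tcpS(.14),.2); env.grip(.05,40)
env.reach([valve[0],valve[1],.28],V(1.4)); st('above')
h=env.movel([valve[0],valve[1],.16],.1,stop_force=8); st('at %s'%h)
env.grip(0,40); env.dwell(.2); st('grip')
for a in (8,16,24,32,40,45):
    env.reach([valve[0],valve[1],.16],V(a)); s=env.get_state(); print(a,np.round(s['torque'],2),np.round(s['force'],1))
env.dwell(.3); s=st('turned'); Y=R.from_quat(np.roll(s['orientation'],-1)).as_matrix()[:,1]; print('angle',np.degrees(np.arctan2(Y[1],Y[0]))-y0)
env.grip(.05); env.movel([valve[0],valve[1],.28],.15); st('up')
# look from the side of the slot
c,p,d=shot("v1",[valve[0]+.04,valve[1]+.03,.36],down(np.radians(y0)))
import fit
px,P=cloud(c,d);H=P[(np.hypot(P[:,0]-valve[0],P[:,1]-valve[1])<.06)&(P[:,2]>.114)&(P[:,2]<.126)];print(len(H),fit.rect(H)); st()
u,v=proj(c,[valve])[0].astype(int); a=p[max(0,v-80):v+80,max(0,u-100):u+100]; cv2.imwrite("pics/v1.png",cv2.resize(a,None,fx=3,fy=3,interpolation=cv2.INTER_CUBIC)); print(u,v)
```

```text
above t 19.38 tcp [ 0.4704 -0.3178  0.2799] F [ 1.1  0.4 -0.4] op 0.0501 gf 0.0
at False t 20.73 tcp [ 0.4695 -0.3196  0.1606] F [0.  0.7 0.2] op 0.0501 gf 0.0
grip t 21.37 tcp [ 0.4696 -0.3186  0.1605] F [-0.8  3.2  5.8] op 0.0126 gf 39.0
8 [0.83 0.2  0.03] [-0.2  3.4  6. ]
16 [0.84 0.11 0.04] [-0.9  3.6  5.7]
24 [0.74 0.14 0.05] [-1.7  3.5  7. ]
32 [0.71 0.15 0.01] [-0.6  3.3  6.9]
40 [0.62 0.07 0.05] [-0.3  2.5  5.6]
45 [0.61 0.07 0.02] [-0.3  3.4  6.9]
turned t 23.17 tcp [ 0.4696 -0.3191  0.1605] F [0.1 2.8 6.5] op 0.0127 gf 39.4
angle 44.71040447564967
up t 24.56 tcp [ 0.4688 -0.3189  0.2791] F [ 0.5 -0.7 -0.2] op 0.05 gf 0.0
1185 (array([ 460.6, -324.7]), array([79.1, 12.1]), 31.4)
 t 25.43 tcp [ 0.5085 -0.2894  0.3588] F [-0.7  0.4  0.3] op 0.0502 gf 0.0
282 143
```

View pics/v1.png

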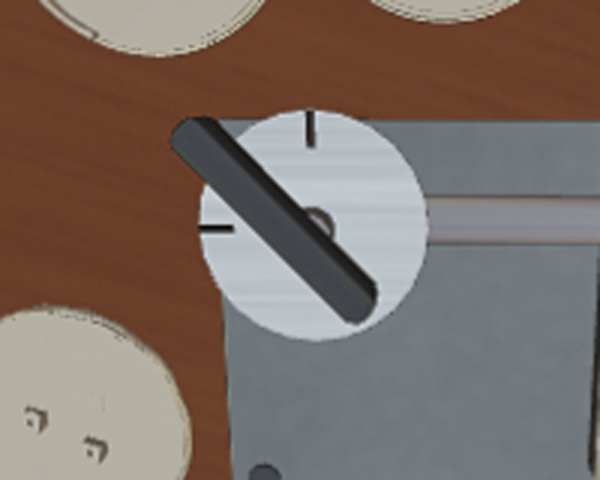

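Crop: 0 mark at (310,128), 90 mark at (217,228), axis at (313,228), and the handle's long end at (193,135) covering the 45 mark. That is about 44°, matching the depth fit (44.0°) and the tool reading (44.7°). One last check of the plate and bystanders.

Run:
```python
from h import *
env.reach([.45,-.05,.42],down(np.radians(90)).as_quat()[[3,0,1,2]].tolist()); st()
a,d=camera("scene"); cv2.imwrite("pics/end.png",a)
b=np.load("scene0.npz")['p']
for n,(x0,x1,y0,y1) in {'box':(222,255,198,230),'bear':(278,304,222,254)}.items():
    print(n,cv2.absdiff(a[y0:y1,x0:x1],b[y0:y1,x0:x1]).mean())
```

```text
t 26.42 tcp [ 0.4502 -0.0513  0.4198] F [ 0.4 -1.1 -0.2] op 0.0502 gf 0.0
box 6.444444444444445
bear 6.757211538461538
```

View pics/end.png

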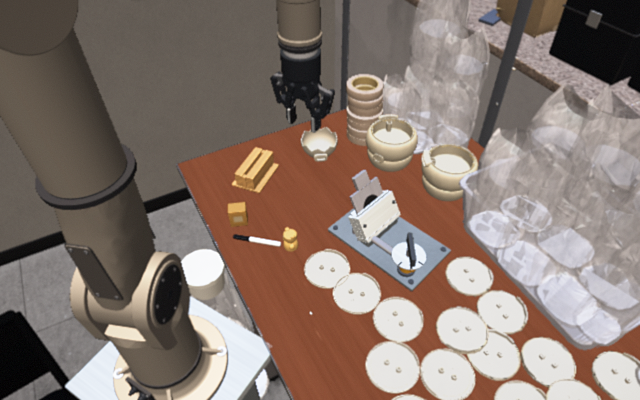

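The plate sits in the slot at (372,195), the handle is at half open (410,248), the box (237,213) and bear (290,238) are where they were, and the arm is clear.

```bash
python3 -c "
from cell import job
print(job.job_done())"
```

```text
the job is handed in; nothing more can be done
None
```

The job is handed in at about 26 s: the plate is fully home in the inclined slot (within about 1 mm by depth and press check), the valve handle is at about 44° on its 45° mark, and the box and bear look unmoved.

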